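Serve the brown breakfast egg under its dome

ROBOT

A 6-joint arm with a two-finger parallel gripper is mounted at the origin on the work surface. World frame = base frame: x ahead of the robot, y to its left, z up, the work surface at z = 0. Lengths are in m, angles in rad, forces in N, time in s.
With the tool pointing down it reaches from about 0.35 to 0.975 m from the base axis. Payload 4.9 kg.
Tool frame: the origin (TCP) lies at the very end of the fingers, on their centre line; the grasp point (between the pads) lies 19 mm behind it (pinch_z is the distance from the TCP to the grasp point, in m); z points along the fingers, y is the line along which they close (so a half turn about z gives the same grasp; the last joint's range is limited). The gripper opens to 85 mm and grips with 20 to 120 N. Pads are 22 mm wide; open, the fingers measure 114 mm over their backs; the gripper's body (76 mm by 85 mm) begins 54 mm behind the grasp point. The pads swing forward as they close: fully open they stand 13 mm farther back than shut.
Start: joints at [-1.337, 0.053, 1.613, -0, 1.476, -0.119], TCP at [0.216, -0.586, 0.231] pointing down, gripper open.
Joint ranges: [-3.01, 3.01], [-1.01, 2.22], [0.06, 2.58], [-1.02, 4.17], [0.09, 2.62], [-3.14, 3.14]. Speed limits (rad/s): [2.57, 2.57, 3.14, 3.14, 3.14, 3.14].

INTERFACE

Orientations are given as a unit quaternion [w, x, y, z].
In Python, from plant import * gives the robot as it stands. The module is installed in compiled form; this text tells all that it offers.
- The arm moves only by the tool play_rows, never from a script. Its arguments are lists of equal length, an entry for each row: "linear": the shift along the world's x, y, z in m, a list of three; "turn": the turn about the world's z in degrees. A call has 1 to 8 rows; each row shifts and turns the commanded pose from where the row before left it; what a row does not reach is not made up. A row lasts 1/8 s, in which the tool goes at most 62.5 mm and 10.7 degrees, less where a joint would pass 70% of its speed; a pose out of reach is approached as far as the arm can. A call is refused whole if a number of a shift passes 0.0625 or a number of a turn 10.7, either way. A call with a gripper value outside its range is refused whole. "hand" is the finger opening in m, from 0 to 0.0854, set as the call begins (left out, the last holds). The fingers move at their own pace and stop on an object; the grip force is fixed at half the most. Time passes only in rows, so rows that do not move let the fingers close. It gives the time, the measured TCP pose, the force, the opening and the grip force at its end, in the units of the state.
- state(): the state, without advancing time (a new reading comes with each control period).
- grab_frame(name): name is "scene" or "top" or "wrist"; returns the picture (384x512x3 uint8, red, green, blue); there is no depth.
- camera_info(name): a dict with "camera_matrix" (3x3 intrinsics, pixels), "origin" and "attitude" of the camera in the world; the wrist camera has in their place "mount" (4x4, takes a point from camera to tool coordinates, whose origin is the TCP and whose axes are the flange's). Camera axes: x right, y down, z forward; pixel columns grow to the right and rows downward; lengths in m; the calibration is good to about 2 mm. A picture is of the moment at which its call begins: read the wrist's pose just before it. camera_info takes no time and is no camera call.
- job_done(): hands the job in; it is judged then, once.
Trained networks look in the newest picture that a camera, given by its name, has taken for a name from the list of things; names that differ only in an ending like _2 or _b are one class to them, and where a whole thing is asked for, a point or a joint stands for the part that bears it (a point fixed in the world has none). Each returns a list of dicts, best first, with "p" (0 to 1); they miss things now and then, are a little off and sometimes report something else, mostly with a low value. They report only what shows in the picture. A call takes as long as a camera call. They do not tell look-alikes from the thing itself.
- trace(camera, thing): "region" (384x512 bool, what is visible of it) and "location" ([column, row] in pixels, amid what is visible of it).
The state is a dict: "time": time; "joint_pos": joint angles; "joint_vel": joint speeds; "joint_efforts": joint torques, N m; "tool_pos": TCP position; "tool_rot": TCP orientation; "contact_force": force on the tool from outside, world axes, zero at the start; "ft_torque": the same for the moment, N m; "gripper_width": opening from 0.0 (shut) to 1.0 (fully open); "grasp_force": force on a finger pad.
Only numpy, scipy, OpenCV 4.12 (cv2) and the standard library are available. Lean on these libraries where they do the work, as an engineer would, in place of code of your own. Each camera call takes 0.05 s, during which the arm holds its last target. There are 200 camera calls.

TASK

Serve the room-service breakfast: lift the brown egg from the wooden board with a very light grip, since its shell cracks if a finger squeezes it with more than about 12 N, set it down gently, upright, in the blue egg cup on the tray without dropping or pressing it, and let go. Then put the steel dome over it, lowering it gently until it rests flat on the cup's saucer, without bumping the egg. Leave the white eggs, the salt, the spoon, the mug and the water bottle where they are, and keep the egg cup with its saucer standing on the tray.

Things in the scene. Friction and masses are not known exactly. Their poses are not given: they have to be found in the camera images.
- brown_egg: the only brown egg, rigid, 45 to 78 g, 58 mm tall, 44 mm across at its widest, 22 mm above its origin; origin at the bottom of its blunt lower end, z up through the pointed end. Stands upright in one of the board's three holes, widest part 12 mm above the board's top. Cracks over about 12 N of grip per finger (24 N in all), if dropped over 8 mm or pressed hard on the cup; 4 to 6 N holds it
- white_egg_a: white egg of the same shape, in another hole of the board; origin as for the brown egg; leave alone
- white_egg_b: white egg of the same shape, in another hole of the board; origin as for the brown egg; leave alone
- egg_board: fixed pale wooden board 280 x 80 x 18 mm lying on the table; origin at the centre of its underside, x along its length, three through holes 36 mm across in a row along x at -95, 0 and +95 mm
- tray: fixed black tray 400 x 220 mm, rim 18 mm high, floor 5 mm thick; origin at the centre of its underside, x along its length
- egg_cup: loose blue egg cup in one piece with a round saucer, 0.3 kg, on the tray; origin under the saucer's centre, z up. Saucer 120 mm across, 7 mm thick; cup 45 mm across outside, 37 inside, 20 deep, rim 44 mm above the origin. A seated egg rests on the rim's inner edge: its origin 34 mm, its widest part 56 mm, its top 92 mm above this origin
- dome: loose steel dome cover, 0.18 kg, open below, standing mouth down on the tray beside the cup; 96 mm across outside, 90 mm inside, 100 mm high with 96 mm of height inside, and on top an orange round knob; origin at the centre of its open lower rim, z up
- dome_knob (a point): the place to grip the dome: on its axis, 120 mm above its lower rim, in the orange knob, which is 24 mm across from 108 to 130 mm above the rim and ends 132 mm above it
- salt: white salt cellar with steel cap, 34 mm across, 65 mm tall, near the middle of one long side of the tray; origin under its centre
- spoon: steel teaspoon, 150 mm long, lying on the table between board and tray; origin under its middle
- mug: white mug, 76 mm across and 90 mm tall, on the table to the left; origin under its centre
- water: clear water bottle, 64 mm across and 200 mm tall, on the table to the right; origin under its centre
There are look-alikes about, which are no part of the job. What is shaped like the brown_egg but yellow is not meant.

How it is judged:
By the outcome, as a careful person would: the job done as asked, in the order asked, and still so for the second after the job is handed in, with the robot touching nothing.
It also fails if it takes over 64 s, if anything falls off the work surface, if the arm or the gripper's body presses on something with over 40 N, if the wrist force passes 120 N, or if a joint passes its speed limit or range.

## Working session

There is one attempt and no reset: what is moved stays moved. The work goes in short steps, Python scripts to look and compute and a tool call to move; the robot and the scene stay as the last step left them, time stands still between calls to the robot, and variables do not carry over. Pictures are saved under pics/ and viewed, at most 10 in all, crops included, and the job is handed in when it is done.

Besides the shell and the picture viewer there is one more tool, called after "Request:" as a command line: name --pt "numbers of a row" for each row, then --argument value for the rest. play_rows: Moves the arm, as the interface text tells. Its arguments: {"type":"object","properties":{"linear":{"type":"array","items":{"type":"array","items":{"type":"number"}}},"turn":{"type":"array","items":{"type":"number"}},"hand":{"type":"number"}},"required":["linear","turn"]}

```bash
mkdir -p pics
cat > h.py <<'E'
from plant import *
import numpy as np, cv2
from scipy.spatial.transform import Rotation as R
def att(a):
    a=np.array(a,float)
    return a if a.shape==(3,3) else R.from_quat(a[[1,2,3,0]]).as_matrix()
def pose(name):
    c=camera_info(name)
    if 'mount' in c:
        s=state(); T=np.eye(4); T[:3,:3]=att(s['tool_rot']); T[:3,3]=s['tool_pos']
        M=T@np.array(c['mount']); return np.array(c['camera_matrix']),M[:3,:3],M[:3,3]
    return np.array(c['camera_matrix']),att(c['attitude']),np.array(c['origin'])
def atz(P,uv,z):
    K,Rm,o=P; d=Rm@np.linalg.solve(K,[uv[0],uv[1],1]); return o+d*(z-o[2])/d[2]
def proj(P,p):
    K,Rm,o=P; q=K@(Rm.T@(np.array(p)-o)); return q[:2]/q[2]
E
python3 - <<'E'
from h import *
s=state();print({k:np.round(v,3) for k,v in s.items()})
a=grab_frame('top');b=grab_frame('scene')
cv2.imwrite('pics/a.png',np.vstack([a])[:,:,::-1]);cv2.imwrite('pics/b.png',b[:,:,::-1])
for n in('top','scene'):
    P=pose(n);print(n,camera_info(n)['attitude'],np.round(P[2],3),P[0][0,0])
    for t,z in(('brown_egg',.04),('egg_board',.018),('tray',.005),('egg_cup',.012),('dome',.1),('dome_knob',.125),('salt',.065),('mug',.09),('water',.2)):
        for r in trace(n,t)[:4]:
            print(n,t,round(r['p'],2),np.round(r['location'],1),r['region'].sum(),np.round(atz(P,r['location'],z),3))
E
```

```text
{'time': np.float64(0.0), 'joint_pos': array([-1.337,  0.053,  1.614,  0.   ,  1.476, -0.119]), 'joint_vel': array([ 0.001, -0.   , -0.   ,  0.001,  0.   , -0.001]), 'joint_efforts': array([-1.0000e-03, -3.9367e+01, -3.7018e+01, -0.0000e+00,  7.0000e-03,
        0.0000e+00]), 'tool_pos': array([ 0.216, -0.586,  0.23 ]), 'tool_rot': array([-0.001,  0.984,  0.175, -0.   ]), 'contact_force': array([-0.06 , -0.125, -0.139]), 'ft_torque': array([ 0.004, -0.013,  0.036]), 'grasp_force': np.float64(0.0), 'gripper_width': np.float64(1.0)}
top [-0.04997801  0.7079551  -0.70228627  0.05563963] [ 0.314 -0.014  1.379] 386.6516407404316
top brown_egg 0.63 [216.7 183.5] 121 [0.552 0.133 0.04 ]
top brown_egg 0.62 [153.5 185.8] 98 [0.542 0.355 0.04 ]
top brown_egg 0.49 [185.4 188.4] 130 [0.533 0.243 0.04 ]
top brown_egg 0.47 [220.2 213.2] 116 [0.447 0.119 0.04 ]
top egg_board 0.79 [190.2 194.3] 1526 [0.516 0.229 0.018]
top tray 0.56 [318.9 200. ] 5076 [ 0.501 -0.231  0.005]
top egg_cup 0.88 [306.7 219.7] 863 [ 0.429 -0.185  0.012]
top dome 0.85 [298.1 168.6] 653 [ 0.595 -0.147  0.1  ]
top dome_knob 
[... 536 characters left out ...]
 ]
scene brown_egg 0.68 [367.5 227. ] 189 [0.553 0.342 0.04 ]
scene egg_board 0.78 [329.7 233.8] 1022 [0.584 0.234 0.018]
scene tray 0.91 [187.8 219.9] 3542 [ 0.601 -0.218  0.005]
scene egg_cup 0.85 [216.3 189.7] 382 [ 0.425 -0.177  0.012]
scene egg_cup 0.34 [186.6 217.5] 3287 [ 0.598 -0.222  0.012]
scene dome 0.6 [202.7 210.4] 1068 [ 0.658 -0.139  0.1  ]
scene dome 0.46 [102.8 180.4] 995 [ 0.577 -0.514  0.1  ]
scene dome 0.43 [331.  238.6] 210 [0.7   0.237 0.1  ]
scene dome_knob 0.65 [204.7 211. ] 1091 [ 0.69  -0.12   0.125]
scene salt 0.73 [175.  192.2] 194 [ 0.542 -0.279  0.065]
scene mug 0.81 [427.8 218.4] 1044 [0.538 0.505 0.09 ]
scene water 0.94 [101.5 180.4] 941 [ 0.711 -0.414  0.2  ]
```

Run:
```python
import cv2
a=cv2.imread('pics/a.png')[130:260,80:440]
cv2.imwrite('pics/c.png',cv2.resize(a,(800,289),interpolation=cv2.INTER_CUBIC))
```

```text
(no output)
```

View pics/c.png

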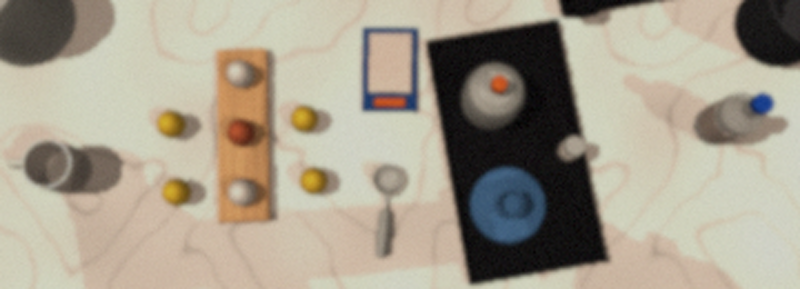

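View pics/b.png

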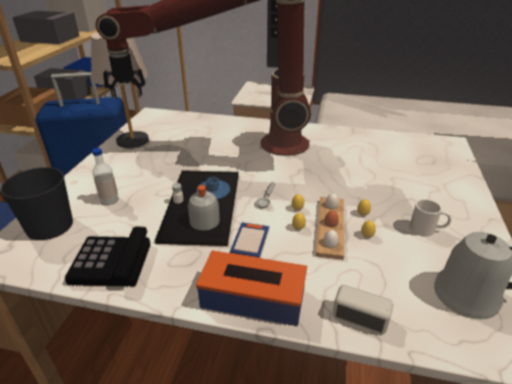

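Top crop: the brown egg is at full-image px (188,189), in the board's middle hole. The white eggs at (188,163) and (189,216) are in the outer holes. The four yellow eggs at (157,186), (217,183), (221,211) and (159,216) stand on the table and are look-alikes. Only the red-brown egg on the board fits, and both the enlarged crop and the scene image at (333,221) confirm it. The dome with the orange knob is at (302,172) and the blue cup at (309,222).

Request:
play_rows --pt "0.02 0.05 0.005" --pt "0.02 0.05 0.005" --pt "0.02 0.05 0.005" --pt "0.02 0.05 0.005" --pt "0.02 0.05 0" --pt "0.02 0.05 0" --pt "0.02 0.05 0" --pt "0.02 0.05 0" --turn '[0,0,-2,-2,-2,-2,-2,-2]'

```text
time: 2.0
tool_pos: [0.3763, -0.1849, 0.2516]
tool_rot: [0.0, 0.997, 0.071, 0.001]
contact_force: [0.6, -0.0, 0.5]
gripper_width: 0.998
grasp_force: 0.0
```

Request:
play_rows --pt "0.02 0.05 0" --pt "0.02 0.05 0" --pt "0.02 0.05 0" --pt "0.02 0.05 0" --pt "0.02 0.05 0" --pt "0.02 0.05 0" --pt "0.02 0.05 0" --pt "0 0 0" --turn '[0,0,0,0,0,0,0,0]'

```text
time: 3.0
tool_pos: [0.5163, 0.1663, 0.2509]
tool_rot: [-0.0, 0.997, 0.074, -0.0]
contact_force: [0.3, 0.0, -0.4]
gripper_width: 0.999
grasp_force: 0.0
```

Run:
```python
from h import *
s=state();print(s['time'],np.round(s['tool_pos'],4),np.round(att(s['tool_rot']),3).tolist(),np.round(s['joint_pos'],2))
print(np.round(camera_info('wrist')['mount'],3))
P=pose('wrist');b=grab_frame('wrist');cv2.imwrite('pics/w1.png',b[:,:,::-1])
for t,z in(('brown_egg',.035),('egg_board',.018)):
    for r in trace('wrist',t)[:7]:
        m=r['region'];print(t,round(r['p'],2),np.round(r['location'],1),m.sum(),b[m].mean(0).round(),np.round(atz(P,r['location'],z),4))
        if t=='egg_board':
            c=np.argwhere(m)[:,::-1]
            W=np.array([atz(P,q,.018)[:2] for q in c[::7]]).astype(np.float32)
            print(cv2.minAreaRect(W*1000))
```

```text
3.0 [0.5163 0.1663 0.2509] [[0.989, 0.147, -0.001], [0.147, -0.989, 0.0], [-0.001, -0.0, -1.0]] [ 0.17 -0.16  1.78  0.    1.52  1.6 ]
[[-0.001 -0.959 -0.285  0.073]
 [ 1.    -0.001  0.001  0.   ]
 [-0.001 -0.285  0.959 -0.141]
 [ 0.     0.     0.     1.   ]]
brown_egg 0.84 [289.5 131.7] 1249 [112.  92.  37.] [0.552  0.1358 0.035 ]
brown_egg 0.75 [193.7 140.3] 1324 [85. 46. 29.] [0.528  0.2356 0.035 ]
brown_egg 0.74 [289.1 213.7] 1110 [108.  88.  36.] [0.4605 0.1201 0.035 ]
brown_egg 0.68 [ 92.7 109.5] 1650 [97. 80. 34.] [0.5446 0.3427 0.035 ]
brown_egg 0.57 [104.8 204.3] 1321 [96. 78. 31.] [0.4411 0.3284 0.035 ]
egg_board 0.83 [199.2 113. ] 14267 [122.  94.  65.] [0.5558 0.2353 0.018 ]
((529.010009765625, 233.42591857910156), (280.2052917480469, 81.24402618408203), 2.824192762374878)
```

View pics/w1.png

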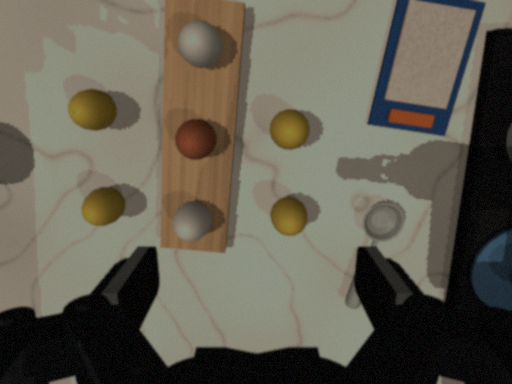

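The brown egg is at px (195,139) in the middle hole, between the white eggs at (201,44) and (193,221). The board fit is 280x81 mm, centred at (0.529,0.233) with yaw 2.8°, which matches the stated size. Going above the egg.

Request:
play_rows --pt "0.004 0.023 -0.03" --pt "0.004 0.023 -0.03" --pt "0.004 0.022 -0.03" --pt "0 0 -0.03" --pt "0 0 0" --pt "0 0 0" --turn '[-2.8,-2.8,0,0,0,0]' --hand 0.075

```text
time: 3.9
tool_pos: [0.5288, 0.2307, 0.1329]
tool_rot: [-0.0, 1.0, 0.022, 0.001]
contact_force: [0.1, -0.0, 0.1]
gripper_width: 0.879
grasp_force: 0.0
```

Run:
```python
from h import *
s=state();print(s['time'],np.round(s['tool_pos'],4),np.round(att(s['tool_rot']),3).tolist(),s['gripper_width'])
P=pose('wrist');b=grab_frame('wrist')
for r in trace('wrist','brown_egg')[:5]:
    m=r['region'];print(round(r['p'],2),np.round(r['location'],1),m.sum(),b[m].mean(0).round(),np.round(atz(P,r['location'],.04),4))
q=b.astype(int); red=((q[...,0]>1.5*q[...,1])&(q[...,0]>40)).astype(np.uint8)
n,l,st,c=cv2.connectedComponentsWithStats(red); i=1+st[1:,4].argmax(); print(st[i],c[i])
def sil(x,y):
    # egg surface points projected
    pts=[]
    for h in np.linspace(-3,36,30):
        r=22*np.sqrt(1-(h/36)**2)
        for a in np.linspace(0,6.28,40): pts.append(proj(P,[x+r*np.cos(a)/1000,y+r*np.sin(a)/1000,.03+h/1000]))
    pts=cv2.convexHull(np.array(pts,np.float32).reshape(-1,1,2)); im=np.zeros((384,512),np.uint8); cv2.fillConvexPoly(im,pts.astype(np.int32),1); return im
R0=(l==i)
best=max(((R0&(sil(x,y)>0)).sum()/(R0|(sil(x,y)>0)).sum(),x,y) for x in np.arange(.516,.542,.001) for y in np.arange(.222,.248,.001))
print(best, 'tcp px',proj(P,s['tool_pos']))
cv2.drawContours(b,cv2.findContours(sil(*best[1:]),0,1)[0],-1,(0,255,0),1)
cv2.imwrite('pics/w2.png',b[:,:,::-1])
```

```text
3.9 [0.5288 0.2307 0.1329] [[0.999, 0.044, 0.002], [0.044, -0.999, 0.0], [0.002, -0.0, -1.0]] 0.8790838737733516
0.93 [398.9 264. ] 599 [89. 73. 29.] [0.4766 0.1166 0.04  ]
0.86 [252.  191.6] 2717 [92. 50. 32.] [0.5308 0.2339 0.04  ]
0.78 [115.3 277. ] 183 [98. 81. 36.] [0.4554 0.3394 0.04  ]
0.77 [103.2 164.8] 3069 [107.  88.  35.] [0.5462 0.3412 0.04  ]
0.64 [384.  163.2] 3059 [102.  83.  34.] [0.5561 0.1404 0.04  ]
[ 223  161   57   60 2597] [251.35926069 190.71775125]
(np.float64(0.8986159169550173), np.float64(0.529), np.float64(0.234)) tcp px [256.19308011 253.20412065]
```

View pics/w2.png

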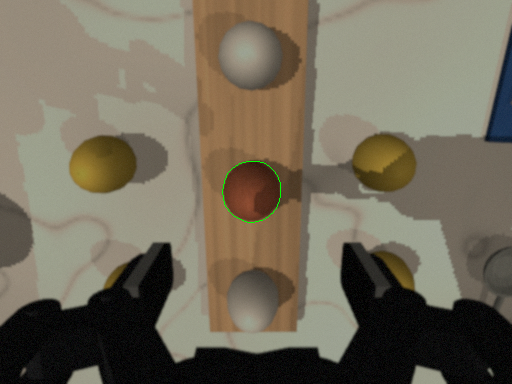

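The silhouette fit (green) sits on the brown egg at px (252,191), at (0.529,0.234). I'm descending so the tips end just above the board top.

Request:
play_rows --pt "0 0.0035 -0.03" --pt "0 0 -0.03" --pt "0 0 -0.025" --pt "0 0 -0.015" --pt "0 0 -0.008" --pt "0 0 -0.005" --pt "0 0 0" --pt "0 0 0" --turn '[0,0,0,0,0,0,0,0]' --hand 0.065

```text
time: 5.0
tool_pos: [0.5285, 0.2352, 0.0191]
tool_rot: [-0.0, 1.0, 0.023, 0.001]
contact_force: [0.2, 0.0, 0.3]
gripper_width: 0.763
grasp_force: 0.0
```

Request:
play_rows --pt "0 0 0" --pt "0 0 0" --pt "0 0 0" --pt "0 0 0" --turn '[0,0,0,0]' --hand 0.048

```text
time: 5.5
tool_pos: [0.528, 0.235, 0.0183]
tool_rot: [0.0, 1.0, 0.023, 0.0]
contact_force: [-0.2, 1.1, 0.2]
gripper_width: 0.563
grasp_force: 0.0
```

Request:
play_rows --pt "0 -0.001 0" --pt "0 0 0" --turn '[0,0]' --hand 0.046

```text
time: 5.75
tool_pos: [0.5279, 0.2339, 0.0183]
tool_rot: [0.0, 1.0, 0.023, -0.0]
contact_force: [0.3, 0.1, -0.2]
gripper_width: 0.538
grasp_force: 0.0
```

Request:
play_rows --pt "0 0 0" --pt "0 0 0" --turn '[0,0]' --hand 0.044

```text
time: 6.0
tool_pos: [0.528, 0.2344, 0.0185]
tool_rot: [-0.0, 1.0, 0.023, 0.0]
contact_force: [-0.7, 1.6, 0.8]
gripper_width: 0.512
grasp_force: 1.0
```

Request:
play_rows --pt "0 0 0" --pt "0 0 0" --turn '[0,0]' --hand 0.0434

```text
time: 6.25
tool_pos: [0.528, 0.2344, 0.0185]
tool_rot: [-0.0, 1.0, 0.023, 0.0]
contact_force: [-1.0, 3.6, 1.0]
gripper_width: 0.51
grasp_force: 4.2
```

Request:
play_rows --pt "0 0.0006 0" --pt "0 0 0" --turn '[0,0]'

```text
time: 6.5
tool_pos: [0.5281, 0.2345, 0.0185]
tool_rot: [0.0, 1.0, 0.023, 0.0]
contact_force: [-0.8, 1.5, 1.9]
gripper_width: 0.509
grasp_force: 4.1
```

Request:
play_rows --pt "0 0.0003 0" --pt "0 0 0" --pt "0 0 0" --turn '[0,0,0]' --hand 0.0432

```text
time: 6.88
tool_pos: [0.528, 0.2346, 0.0184]
tool_rot: [0.0, 1.0, 0.023, 0.0]
contact_force: [-1.6, -0.0, 3.6]
gripper_width: 0.51
grasp_force: 6.3
```

Request:
play_rows --pt "0 0 0.002" --pt "0 0 0.003" --pt "0 0 0.005" --pt "0 0 0.008" --pt "0 0 0.012" --pt "0 0 0" --turn '[0,0,0,0,0,0]'

```text
time: 7.62
tool_pos: [0.5292, 0.2353, 0.0503]
tool_rot: [-0.0, 1.0, 0.023, 0.002]
contact_force: [-0.6, -0.2, -0.1]
gripper_width: 0.508
grasp_force: 6.3
```

Request:
play_rows --pt "0 0 0.015" --pt "0 0 0.02" --pt "0 0 0.025" --pt "0 0 0.025" --pt "0 0 0.015" --pt "0 0 0" --turn '[0,0,0,0,0,0]'

```text
time: 8.38
tool_pos: [0.529, 0.2353, 0.1505]
tool_rot: [-0.001, 1.0, 0.023, 0.002]
contact_force: [-0.1, -0.3, -0.9]
gripper_width: 0.508
grasp_force: 6.3
```

Run:
```python
from h import *
s=state();print(s['time'],np.round(s['tool_pos'],4),s['grasp_force'],s['contact_force'])
P=pose('wrist');b=grab_frame('wrist');cv2.imwrite('pics/w3.png',b[:,:,::-1])
print('tcp px',proj(P,s['tool_pos']))
```

```text
8.375 [0.529  0.2353 0.1505] 6.318114325404167 [-0.12766014 -0.26818434 -0.90480475]
tcp px [256.18939428 253.20001617]
```

View pics/w3.png

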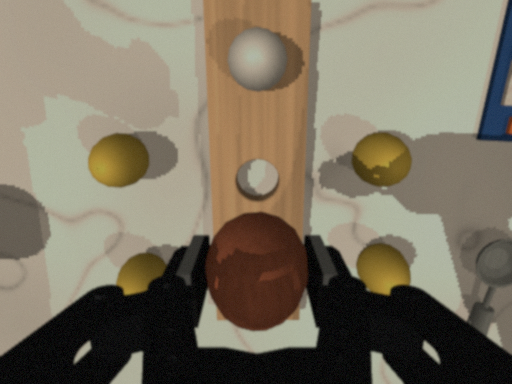

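The egg is held between the pads at px (257,270), and its hole at (257,178) is empty. Carrying it toward the cup.

Request:
play_rows --pt "-0.005 -0.012 0" --pt "-0.01 -0.025 0" --pt "-0.015 -0.04 0.005" --pt "-0.018 -0.05 0.005" --pt "-0.018 -0.05 0" --pt "-0.018 -0.05 0" --pt "-0.018 -0.05 0" --pt "-0.018 -0.05 0" --turn '[0,0,0,0,0,0,0,0]'

```text
time: 9.43
tool_pos: [0.4059, -0.0935, 0.1569]
tool_rot: [-0.0, 1.0, 0.023, -0.001]
contact_force: [0.8, -0.6, -0.3]
gripper_width: 0.509
grasp_force: 6.3
```

Request:
play_rows --pt "-0.013 -0.04 0" --pt "-0.01 -0.03 0" --pt "-0.006 -0.018 0" --pt "0 -0.005 0" --pt "0 0 0" --pt "0 0 0" --turn '[0,0,0,0,0,0]'

```text
time: 10.18
tool_pos: [0.3789, -0.1844, 0.1579]
tool_rot: [-0.0, 1.0, 0.023, -0.0]
contact_force: [-0.5, -0.1, -0.4]
gripper_width: 0.509
grasp_force: 6.3
```

Run:
```python
from h import *
s=state();print(s['time'],np.round(s['tool_pos'],4),s['grasp_force'],np.round(att(s['tool_rot']),3).tolist())
P=pose('wrist');b=grab_frame('wrist');cv2.imwrite('pics/w4.png',b[:,:,::-1])
q=b.astype(int); m=((q[...,2]>1.25*q[...,0])&(q[...,2]>45)).astype(np.uint8)
m=cv2.morphologyEx(m,cv2.MORPH_OPEN,np.ones((3,3)))
n,l,st,c=cv2.connectedComponentsWithStats(m); i=1+st[1:,4].argmax(); print(st[i],c[i])
for r in trace('wrist','egg_cup')[:2]: print(r['p'],r['location'],r['region'].sum(),atz(P,r['location'],.012))
cnt=max(cv2.findContours((l==i).astype(np.uint8),0,1)[0],key=len)[:,0]
W=np.array([atz(P,p,.012)[:2] for p in cnt])
from scipy.optimize import least_squares
f=least_squares(lambda v:np.hypot(*(W-v).T)-.06,W.mean(0),loss='soft_l1',f_scale=.001); print('saucer fit',f.x,np.median(abs(f.fun)))
```

```text
10.175 [ 0.3789 -0.1844  0.1579] 6.338442340493202 [[0.999, 0.047, -0.0], [0.047, -0.999, 0.001], [-0.0, -0.001, -1.0]]
[  194    55   142   144 16088] [264.74639483 126.52212829]
0.9 [266.7, 126.1] 15523 [ 0.42330239 -0.19120486  0.012     ]
saucer fit [ 0.4192537  -0.18972817] 0.0002715699169132807
```

View pics/w4.png

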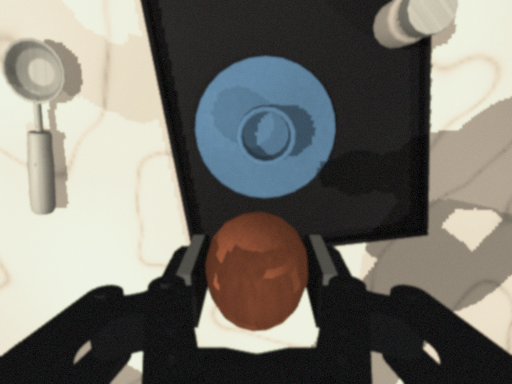

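The saucer is at px (265,127) with the cup rim at (266,132), and the held egg is at (257,270). I'll cross-check the cup centre from its rim and fit the egg's pose in the tool.

```bash
cat > egg.py <<'E'
from h import *
from scipy.optimize import minimize
def fit(b,P,s):
    Rt=att(s['tool_rot']); q=b.astype(int)
    m=((q[...,0]>1.5*q[...,1])&(q[...,0]>35)).astype(np.uint8)
    n,l,st,c=cv2.connectedComponentsWithStats(m); i=1+st[1:,4].argmax()
    hull=cv2.convexHull(cv2.findContours((l==i).astype(np.uint8),0,1)[0][0]); M=np.zeros((384,512),np.uint8); cv2.fillConvexPoly(M,hull,1); print(st[i],c[i])
    h=np.r_[np.linspace(-22,0,15),np.linspace(2,36,20)]; r=22*np.sqrt(np.clip(1-(h/np.where(h<0,22,36))**2,0,1))
    a=np.linspace(0,2*np.pi,40); pts=np.array([[x*np.cos(t),x*np.sin(t),-y] for x,y in zip(r,h) for t in a])/1000
    def sil(v):
        w=(R.from_euler('xy',v[3:]).as_matrix()@pts.T).T+np.array(v[:3])/1000
        w=(Rt@w.T).T+s['tool_pos']
        K,Rm,o=P; z=(w-o)@Rm@K.T; z=z[:,:2]/z[:,2:]
        hh=cv2.convexHull(z.astype(np.float32)); im=np.zeros((384,512),np.uint8); cv2.fillConvexPoly(im,(hh*16).astype(np.int32),1,shift=4); return im
    f=lambda v:-(M&sil(v)).sum()/(M|sil(v)).sum()
    o=minimize(f,[0,0,-10,0,0],method='Nelder-Mead',options=dict(initial_simplex=np.array([[0,0,-10,0,0],[4,0,-10,0,0],[0,4,-10,0,0],[0,0,-16,0,0],[0,0,-10,.1,0],[0,0,-10,0,.1]])))
    print('egg widest in tool mm, tilt deg',o.x[:3].round(1),np.degrees(o.x[3:]).round(1),o.fun, 'upright',f([*o.x[:3],0,0]))
E
python3 - <<'E'
from egg import *
s=state();P=pose('wrist');b=cv2.imread('pics/w4.png')[:,:,::-1]
fit(b,P,s)
# rim: ellipse edges
print('rim@.049',atz(P,[266,132],.049))
g=cv2.cvtColor(b[60:200,190:340].copy(),cv2.COLOR_RGB2GRAY)
c=cv2.HoughCircles(cv2.resize(g,None,fx=3,fy=3,interpolation=cv2.INTER_CUBIC),cv2.HOUGH_GRADIENT,1.5,20,param1=60,param2=25,minRadius=60,maxRadius=110)
if c is not None:
    for x,y,r in c[0][:3]: print((x/3+190,y/3+60,r/3),atz(P,[x/3+190,y/3+60],.049))
E
```

```text
[ 205  211  104  119 9511] [256.37030806 269.27725791]
egg widest in tool mm, tilt deg [ 102.9  -32.8 -165.4] [-55.7 -78.6] 0.0 upright 0.0
rim@.049 [ 0.42279455 -0.18969885  0.049     ]
(np.float32(265.75), np.float32(135.75), np.float32(24.35)) [ 0.42001003 -0.18966341  0.049     ]
(np.float32(273.75), np.float32(136.25), np.float32(31.949999)) [ 0.41991461 -0.19565699  0.049     ]
(np.float32(283.75), np.float32(129.75), np.float32(29.050001)) [ 0.42506088 -0.20278952  0.049     ]egg.py:15: RuntimeWarning: overflow encountered in scalar negative
  f=lambda v:-(M&sil(v)).sum()/(M|sil(v)).sum()
```

```bash
sed -i 's/f=lambda v:-(M&sil(v)).sum()/f=lambda v:-float((M\&sil(v)).sum())/' egg.py
python3 - <<'E'
from egg import *
s=state();P=pose('wrist');b=cv2.imread('pics/w4.png')[:,:,::-1]
fit(b,P,s)
E
```

```text
[ 205  211  104  119 9511] [256.37030806 269.27725791]
egg widest in tool mm, tilt deg [ 0.2 -0.  -7.1] [1.2 0.2] -0.9820069915689903 upright -0.9798353909465021
```

Request:
play_rows --pt "0.005 0 0" --pt "0.012 -0.002 -0.01" --pt "0.012 -0.002 -0.02" --pt "0.01 -0.0013 -0.02" --pt "0.002 0 -0.015" --pt "0 0 -0.01" --pt "0 0 0" --pt "0 0 0" --turn '[0,0,0,0,0,0,0,0]'

```text
time: 11.28
tool_pos: [0.4202, -0.1907, 0.084]
tool_rot: [0.0, 1.0, 0.023, 0.001]
contact_force: [0.1, 0.1, 0.0]
gripper_width: 0.505
grasp_force: 6.3
```

Run:
```python
from egg import *
s=state();print(s['time'],np.round(s['tool_pos'],4),s['grasp_force'],s['contact_force'])
P=pose('wrist');b=grab_frame('wrist');cv2.imwrite('pics/w5.png',b[:,:,::-1])
fit(b,P,s)
q=b.astype(int); m=((q[...,2]>1.25*q[...,0])&(q[...,2]>45)).astype(np.uint8)
cnt=max(cv2.findContours(m,0,1)[0],key=len)[:,0]
W=np.array([atz(P,p,.012)[:2] for p in cnt])
from scipy.optimize import least_squares
f=least_squares(lambda v:np.hypot(*(W-v).T)-.06,[.42,-.19],loss='cauchy',f_scale=.0007); print('saucer fit',f.x,np.median(abs(f.fun)),(abs(f.fun)<.001).mean())
```

```text
11.275 [ 0.4202 -0.1907  0.084 ] 6.338153555989265 [0.10962379 0.096547   0.02637816]
[ 205  213  104  120 9656] [256.36951118 271.71955261]
egg widest in tool mm, tilt deg [ 0.3  0.  -9.5] [ 0.9 -2.2] -0.9886605244507441 upright -0.9756219402537716
saucer fit [ 0.41964407 -0.18961839] 0.00031768913816597466 0.659047619047619
```

View pics/w5.png

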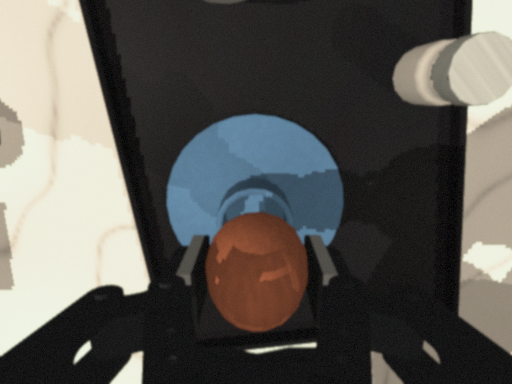

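The egg at px (257,271) is over the cup at (255,205), within 1 mm of the refitted saucer centre. Lowering it.

Request:
play_rows --pt "-0.0005 0.001 -0.006" --pt "0 0 -0.008" --pt "0 0 -0.007" --pt "0 0 -0.004" --pt "0 0 -0.002" --pt "0 0 0" --turn '[0,0,0,0,0,0]'

```text
time: 12.08
tool_pos: [0.4194, -0.1894, 0.0562]
tool_rot: [-0.0, 1.0, 0.023, -0.0]
contact_force: [-0.0, 0.5, 0.0]
gripper_width: 0.51
grasp_force: 6.3
```

Request:
play_rows --pt "0 0 -0.001" --pt "0 0 -0.001" --pt "0 0 0" --turn '[0,0,0]'

```text
time: 12.45
tool_pos: [0.4194, -0.1894, 0.0543]
tool_rot: [0.0, 1.0, 0.023, 0.0]
contact_force: [0.5, 0.7, 0.1]
gripper_width: 0.507
grasp_force: 6.3
```

Request:
play_rows --pt "0 0 -0.001" --pt "0 0 -0.0005" --pt "0 0 0" --turn '[0,0,0]'

```text
time: 12.82
tool_pos: [0.4194, -0.1894, 0.0527]
tool_rot: [-0.0, 1.0, 0.023, -0.0]
contact_force: [0.3, -0.2, -0.8]
gripper_width: 0.503
grasp_force: 6.3
```

Request:
play_rows --pt "0 0 -0.0007" --pt "0 0 0" --pt "0 0 0" --turn '[0,0,0]'

```text
time: 13.2
tool_pos: [0.4195, -0.1894, 0.0522]
tool_rot: [0.0, 1.0, 0.023, 0.0]
contact_force: [0.2, 0.2, -0.1]
gripper_width: 0.504
grasp_force: 6.4
```

Request:
play_rows --pt "0 0 -0.0007" --pt "0 0 0" --pt "0 0 0" --turn '[0,0,0]'

```text
time: 13.58
tool_pos: [0.4194, -0.1895, 0.0515]
tool_rot: [0.0, 1.0, 0.023, -0.0]
contact_force: [-1.3, 0.7, 2.1]
gripper_width: 0.513
grasp_force: 6.4
```

Contact at 2 N, at about the expected height. Opening slowly.

Request:
play_rows --pt "0 0 0" --pt "0 0 0" --turn '[0,0]' --hand 0.0438

```text
time: 13.82
tool_pos: [0.4195, -0.1894, 0.0513]
tool_rot: [0.0, 1.0, 0.023, 0.0]
contact_force: [-0.5, -1.1, 1.5]
gripper_width: 0.514
grasp_force: 0.7
```

Request:
play_rows --pt "0 0 0" --pt "0 0 0" --turn '[0,0]' --hand 0.045

```text
time: 14.08
tool_pos: [0.4196, -0.1894, 0.0514]
tool_rot: [-0.0, 1.0, 0.023, 0.0]
contact_force: [-0.2, -0.6, 0.6]
gripper_width: 0.525
grasp_force: 0.0
```

Request:
play_rows --pt "0 0 0" --pt "0 0 0" --turn '[0,0]' --hand 0.048

```text
time: 14.32
tool_pos: [0.4195, -0.1894, 0.0514]
tool_rot: [-0.0, 1.0, 0.023, 0.0]
contact_force: [0.2, -0.5, -0.7]
gripper_width: 0.56
grasp_force: 0.0
```

Request:
play_rows --pt "0 0 0" --pt "0 0 0" --pt "0 0 0" --pt "0 0 0" --turn '[0,0,0,0]' --hand 0.065

```text
time: 14.82
tool_pos: [0.4194, -0.1894, 0.0514]
tool_rot: [-0.0, 1.0, 0.023, 0.0]
contact_force: [0.2, 0.3, -0.6]
gripper_width: 0.76
grasp_force: 0.0
```

Request:
play_rows --pt "0 0 0.01" --pt "0 0 0.025" --pt "0 0 0.04" --pt "0 0 0.05" --pt "0.0 0 0.05" --pt "0.02 0 0.02" --pt "0.02 0 0" --pt "0 0 0" --turn '[0,0,0,0,0,0,0,0]'

```text
time: 15.82
tool_pos: [0.46, -0.1894, 0.2473]
tool_rot: [0.0, 1.0, 0.023, 0.0]
contact_force: [0.8, -0.4, 0.7]
gripper_width: 0.762
grasp_force: 0.0
```

Run:
```python
from egg import *
s=state();print(s['time'],np.round(s['tool_pos'],4))
P=pose('wrist');b=grab_frame('wrist');cv2.imwrite('pics/w6.png',b[:,:,::-1])
q=b.astype(int)
m=((q[...,0]>1.5*q[...,1])&(q[...,0]>40)).astype(np.uint8)
n,l,st,c=cv2.connectedComponentsWithStats(m)
for i in range(1,n):
    if st[i,4]>80: print(st[i],c[i],'@knob.125',atz(P,c[i],.125),'@egg.07',atz(P,c[i],.07))
for t in('dome','dome_knob','brown_egg','egg_cup'):
    for r in trace('wrist',t)[:1]: print(t,r['p'],r['location'],r['region'].sum())
m=((q[...,2]>1.25*q[...,0])&(q[...,2]>45)).astype(np.uint8)
cnt=max(cv2.findContours(m,0,1)[0],key=len)[:,0]
W=np.array([atz(P,p,.012)[:2] for p in cnt])
from scipy.optimize import least_squares
f=least_squares(lambda v:np.hypot(*(W-v).T)-.06,[.42,-.19],loss='cauchy',f_scale=.0007); print('saucer fit',f.x,np.median(abs(f.fun)))
x,y=f.x;print('expected egg top px',proj(P,[x,y,.097]),'widest',proj(P,[x,y,.061]))
```

```text
15.825 [ 0.46   -0.1894  0.2473]
[211   0  35  27 740] [229.25        10.92702703] @knob.125 [ 0.58638465 -0.1644888   0.125     ] @egg.07 [ 0.59756771 -0.16000155  0.07      ]
[ 56  22  51  18 768] [80.92057292 30.69140625] @knob.125 [ 0.56861153 -0.05785155  0.125     ] @egg.07 [ 0.57608544 -0.03110969  0.07      ]
[ 235  185   40   45 1405] [254.61708185 206.89466192] @knob.125 [ 0.43974381 -0.18904502  0.125     ] @egg.07 [ 0.42032373 -0.18968251  0.07      ]
dome_knob 0.92 [234.2, 34.5] 7419
brown_egg 0.78 [255.6, 207.0] 1569
egg_cup 0.72 [257.1, 182.2] 6341
saucer fit [ 0.41967517 -0.18975964] 0.0006962160124358782
expected egg top px [254.55167779 217.18858517] widest [254.69879662 204.59541918]
```

View pics/w6.png

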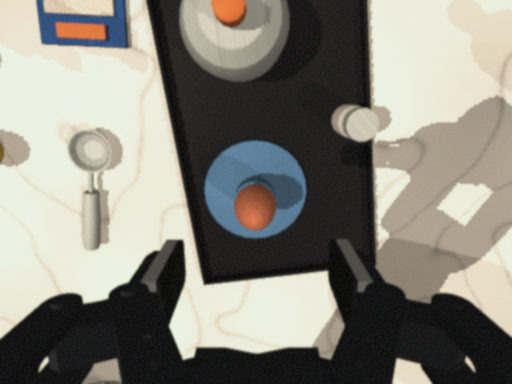

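The egg stands seated in the cup at px (255,207), centred on the saucer. The dome's knob at (229,11) is partly cut off, so I'll move closer for a clean measurement.

Request:
play_rows --pt "0.02 0.006 0" --pt "0.035 0.01 0" --pt "0.02 0.008 0" --pt "0.005 0 0" --pt "0 0 0" --pt "0 0 0" --turn '[0,0,0,0,0,0]'

```text
time: 16.82
tool_pos: [0.5387, -0.1657, 0.2464]
tool_rot: [0.0, 1.0, 0.022, -0.0]
contact_force: [0.6, 0.9, -0.2]
gripper_width: 0.765
grasp_force: 0.0
```

Run:
```python
from egg import *
s=state();print(s['time'],np.round(s['tool_pos'],4))
P=pose('wrist');b=grab_frame('wrist')
q=b.astype(int)
m=((q[...,0]>1.5*q[...,1])&(q[...,0]>40)).astype(np.uint8)
n,l,st,c=cv2.connectedComponentsWithStats(m)
for i in range(1,n):
    if st[i,4]>80: print(st[i],c[i],'@knob.128',atz(P,c[i],.128))
r=trace('wrist','dome')
for k in r[:2]:
    cnt=max(cv2.findContours(k['region'].astype(np.uint8),0,1)[0],key=len)
    (x,y),rad=cv2.minEnclosingCircle(cnt); print(k['p'],k['location'],(x,y,rad),atz(P,(x,y),.07))
```

```text
16.825 [ 0.5387 -0.1657  0.2464]
[ 86 102  47  16 605] [109.33719008 109.00165289] @knob.128 [ 0.59334952 -0.05203076  0.128     ]
[242 105  31  32 776] [257.05025773 120.47551546] @knob.128 [ 0.58975959 -0.16415507  0.128     ]
[ 255  254   37   49 1441] [273.30673144 277.61762665] @knob.128 [ 0.45448159 -0.18455009  0.128     ]
0.97 [253.9, 109.1] (256.60772705078125, 112.66893005371094, 52.7466926574707) [ 0.59197768 -0.16379412  0.07      ]
```

Request:
play_rows --pt "0.02 0.001 -0.02" --pt "0.02 0.0005 -0.025" --pt "0.011 0 -0.025" --pt "0 0 -0.025" --pt "0 0 -0.02" --pt "0 0 -0.015" --pt "0 0 -0.008" --pt "0 0 0" --turn '[0,0,0,0,0,0,0,0]' --hand 0.06

```text
time: 17.92
tool_pos: [0.5903, -0.1639, 0.1082]
tool_rot: [-0.0, 1.0, 0.023, -0.0]
contact_force: [0.2, 0.2, 0.1]
gripper_width: 0.704
grasp_force: 0.0
```

Request:
play_rows --pt "0 0 0" --pt "0 0 0" --pt "0 0 0" --pt "0 0 0" --turn '[0,0,0,0]' --hand 0.03

```text
time: 18.42
tool_pos: [0.5906, -0.1639, 0.1086]
tool_rot: [0.0, 1.0, 0.023, 0.0]
contact_force: [0.0, 0.3, -0.1]
gripper_width: 0.35
grasp_force: 0.0
```

Request:
play_rows --pt "0 0 0" --pt "0 0 0" --pt "0 0 0" --turn '[0,0,0]' --hand 0.022

```text
time: 18.8
tool_pos: [0.5905, -0.1638, 0.1087]
tool_rot: [-0.0, 1.0, 0.023, 0.0]
contact_force: [-1.8, 1.4, 2.1]
gripper_width: 0.27
grasp_force: 38.8
```

Request:
play_rows --pt "0 0 0" --pt "0 0 0" --pt "0 0 0" --turn '[0,0,0]' --hand 0.01

```text
time: 19.18
tool_pos: [0.5906, -0.1639, 0.1088]
tool_rot: [-0.0, 1.0, 0.023, 0.0]
contact_force: [-1.7, 2.7, 5.4]
gripper_width: 0.259
grasp_force: 58.5
```

Request:
play_rows --pt "0 0 0.005" --pt "0 0 0.015" --pt "0 0 0.025" --pt "0 0 0.03" --pt "0 0 0.03" --pt "0 0 0.02" --pt "0 0 0.01" --pt "0 0 0" --turn '[0,0,0,0,0,0,0,0]'

```text
time: 20.18
tool_pos: [0.5906, -0.164, 0.2437]
tool_rot: [0.0, 1.0, 0.023, 0.0]
contact_force: [-0.9, -0.3, -1.1]
gripper_width: 0.264
grasp_force: 58.8
```

Request:
play_rows --pt "-0.01 -0.002 0" --pt "-0.02 -0.003 0" --pt "-0.035 -0.005 0" --pt "-0.04 -0.006 0" --pt "-0.035 -0.005 0" --pt "-0.021 -0.003 0" --pt "-0.01 -0.0017 0" --pt "0 0 0" --turn '[0,0,0,0,0,0,0,0]'

```text
time: 21.18
tool_pos: [0.4189, -0.1895, 0.2428]
tool_rot: [-0.0, 1.0, 0.022, -0.0]
contact_force: [-0.2, 0.2, -2.2]
gripper_width: 0.264
grasp_force: 58.8
```

Run:
```python
from egg import *
s=state();print(s['time'],np.round(s['tool_pos'],4),np.round(s['contact_force'],1))
P=pose('scene');b=grab_frame('scene')
c=np.array([.4197,-.1897]);print('knob exp',proj(P,[*s['tool_pos'][:2],s['tool_pos'][2]+.02]),'saucer',proj(P,[*c,.012]))
cv2.imwrite('pics/w7.png',cv2.resize(b[110:250,130:310],None,fx=4,fy=4,interpolation=cv2.INTER_CUBIC)[:,:,::-1])
```

```text
21.175 [ 0.4189 -0.1895  0.2428] [-0.2  0.2 -2.2]
knob exp [208.4680061  124.02354784] saucer [213.26326881 188.45968973]
```

View pics/w7.png

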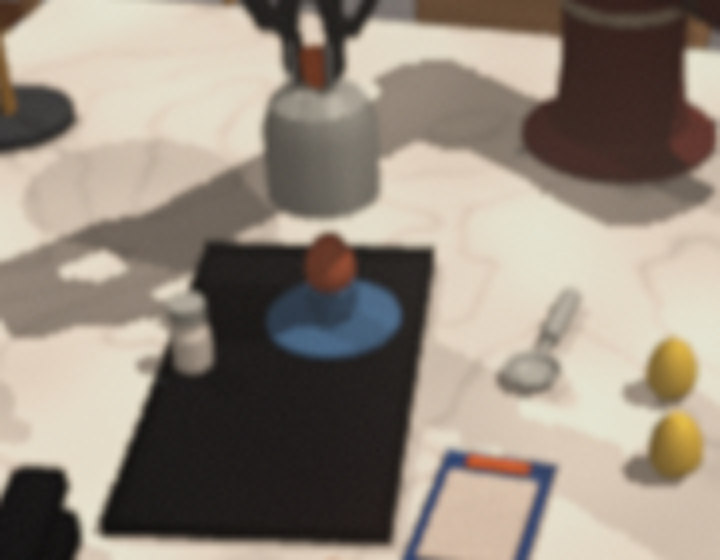

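The dome hangs level at crop px (322,150), directly above the seated egg at (331,265). Lowering it.

Request:
play_rows --pt "0.0008 0 -0.008" --pt "0 0 -0.015" --pt "0 0 -0.02" --pt "0 0 -0.02" --pt "0 0 -0.02" --pt "0 0 -0.017" --pt "0 0 -0.01" --pt "0 0 -0.005" --turn '[0,0,0,0,0,0,0,0]'

```text
time: 22.22
tool_pos: [0.4201, -0.1895, 0.1277]
tool_rot: [-0.0, 1.0, 0.023, -0.0]
contact_force: [-0.9, -0.3, -1.0]
gripper_width: 0.265
grasp_force: 58.8
```

Request:
play_rows --pt "0 0 -0.003" --pt "0 0 -0.003" --pt "0 0 -0.002" --pt "0 0 -0.001" --pt "0 0 -0.001" --pt "0 0 0" --turn '[0,0,0,0,0,0]'

```text
time: 22.98
tool_pos: [0.4202, -0.1896, 0.1184]
tool_rot: [-0.0, 1.0, 0.023, -0.0]
contact_force: [-0.3, -0.1, -2.4]
gripper_width: 0.259
grasp_force: 58.8
```

Request:
play_rows --pt "0 0 -0.0006" --pt "0 0 -0.0005" --pt "0 0 0" --turn '[0,0,0]'

```text
time: 23.35
tool_pos: [0.4202, -0.1896, 0.1173]
tool_rot: [-0.0, 1.0, 0.023, -0.0]
contact_force: [0.6, -0.0, -1.5]
gripper_width: 0.261
grasp_force: 58.8
```

Request:
play_rows --pt "0 0 -0.0005" --pt "0 0 -0.0005" --pt "0 0 0" --turn '[0,0,0]'

```text
time: 23.72
tool_pos: [0.4202, -0.1896, 0.1162]
tool_rot: [-0.0, 1.0, 0.023, -0.0]
contact_force: [-0.6, 0.4, -2.7]
gripper_width: 0.263
grasp_force: 58.8
```

Request:
play_rows --pt "0 0 -0.0005" --pt "0 0 0" --pt "0 0 0" --turn '[0,0,0]'

```text
time: 24.1
tool_pos: [0.4203, -0.1896, 0.1158]
tool_rot: [0.0, 1.0, 0.023, 0.0]
contact_force: [0.3, -0.3, -2.3]
gripper_width: 0.26
grasp_force: 58.8
```

Request:
play_rows --pt "0 0 -0.0005" --pt "0 0 0" --pt "0 0 0" --turn '[0,0,0]'

```text
time: 24.48
tool_pos: [0.4204, -0.1896, 0.1158]
tool_rot: [0.0, 1.0, 0.023, 0.0]
contact_force: [-1.3, 1.9, 2.2]
gripper_width: 0.263
grasp_force: 59.0
```

Request:
play_rows --pt "0 0 -0.0004" --pt "0 0 0" --pt "0 0 0" --turn '[0,0,0]'

```text
time: 24.85
tool_pos: [0.4205, -0.1897, 0.1158]
tool_rot: [0.0, 1.0, 0.023, 0.0]
contact_force: [-3.1, 2.1, 6.0]
gripper_width: 0.268
grasp_force: 59.5
```

Seated at the expected height. Releasing in steps and then retreating.

Request:
play_rows --pt "0 0 0.0004" --pt "0 0 0" --pt "0 0 0" --turn '[0,0,0]' --hand 0.0225

```text
time: 25.22
tool_pos: [0.4204, -0.1897, 0.1157]
tool_rot: [0.0, 1.0, 0.023, 0.0]
contact_force: [-1.7, 1.7, 5.1]
gripper_width: 0.266
grasp_force: 44.3
```

Request:
play_rows --pt "0 0 0" --pt "0 0 0" --pt "0 0 0" --turn '[0,0,0]' --hand 0.028

```text
time: 25.6
tool_pos: [0.4202, -0.1896, 0.115]
tool_rot: [-0.0, 1.0, 0.023, -0.0]
contact_force: [0.7, -0.1, -0.2]
gripper_width: 0.327
grasp_force: 0.0
```

Request:
play_rows --pt "0 0 0" --pt "0 0 0" --pt "0 0 0" --pt "0 0 0" --pt "0 0 0" --turn '[0,0,0,0,0]' --hand 0.06

```text
time: 26.22
tool_pos: [0.4202, -0.1896, 0.1153]
tool_rot: [0.0, 1.0, 0.023, -0.0]
contact_force: [-0.8, -1.0, -0.0]
gripper_width: 0.703
grasp_force: 0.0
```

Request:
play_rows --pt "0 0 0.01" --pt "0 0 0.02" --pt "0 0 0.03" --pt "0 0 0.03" --pt "0 0 0.02" --pt "0 0 0.01" --pt "0 0 0" --pt "0 0 0" --turn '[0,0,0,0,0,0,0,0]'

```text
time: 27.22
tool_pos: [0.4197, -0.1893, 0.2339]
tool_rot: [-0.001, 1.0, 0.023, -0.001]
contact_force: [-1.0, 0.1, -0.7]
gripper_width: 0.7
grasp_force: 0.0
```

Run:
```python
from egg import *
s=state();print(s['time'],np.round(s['tool_pos'],4),np.round(s['contact_force'],1))
b=grab_frame('scene')
cv2.imwrite('pics/w8.png',cv2.resize(b[110:250,130:310],None,fx=4,fy=4,interpolation=cv2.INTER_CUBIC)[:,:,::-1])
```

```text
27.225 [ 0.4197 -0.1893  0.2339] [-1.   0.1 -0.7]
```

View pics/w8.png

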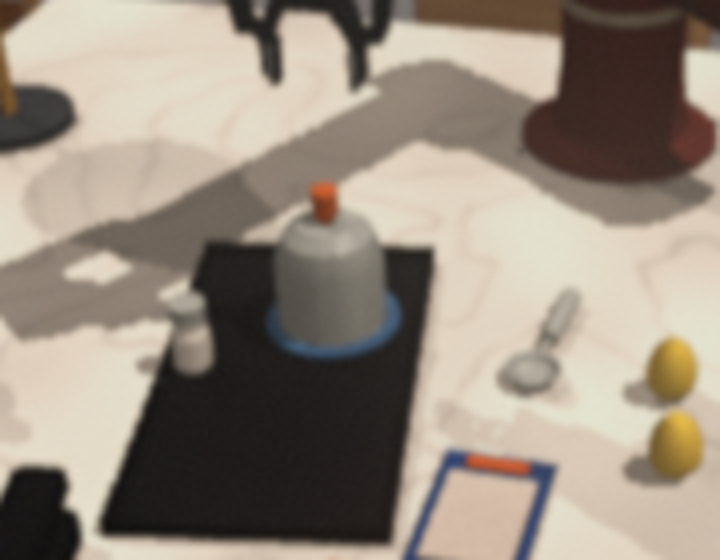

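The dome (crop px (330,280)) sits flat and centred on the blue saucer, and the gripper is clear.

```bash
python3 -c "
from plant import *
print(job_done())"
```

```text
the job is handed in; nothing more can be done
None
```

The brown egg is seated upright in the blue cup with the steel dome resting flat on the saucer over it, and I handed the job in at about 27 s; egg grip readings peaked at 6.4 N, and nothing else was moved on purpose.

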